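# Up-end the squeeze bottle over the bowl and stand it back

## Robot

A 6-joint arm with a two-finger parallel gripper is mounted at the origin on a cart in front of the work surface, level with it; the furniture and walls round the work are solid. World frame = base frame: x ahead of the robot, y to its left, z up, the work surface at z = 0. Lengths are in m, angles in rad, forces in N, time in s.
With the tool pointing down it reaches from about 0.375 to 0.975 m from the base axis. Payload 3.8 kg.
Tool frame: the origin (TCP) lies at the very end of the fingers, on their centre line; the grasp point (between the pads) lies 19 mm behind it; z points along the fingers, y is the line along which they close (so a half turn about z gives the same grasp; the last joint's range is limited). The gripper opens to 85 mm and grips with 20 to 120 N. Pads are 22 mm wide; open, the fingers measure 114 mm over their backs; the gripper's body (76 mm by 85 mm) begins 54 mm behind the grasp point. The pads swing forward as they close: fully open they stand 13 mm farther back than shut.
Start: joints at [1.286, 0.264, 1.604, -0, 1.274, -0.037], TCP at [0.166, 0.654, 0.2] pointing down, gripper open.
Joint ranges: [-2.63, 2.63], [-0.94, 2.18], [0.31, 2.57], [-1.31, 4.45], [0, 2.66], [-2.55, 2.55]. Speed limits (rad/s): [2.57, 2.57, 3.14, 3.14, 3.14, 3.14].

## Interface

Orientations are given as [roll, pitch, yaw] about the fixed x, y, z axes, in that order (R = Rz(yaw) Ry(pitch) Rx(roll)).
In Python, from workcell import bot gives the robot as it stands. Calls block until the motion is done:
- bot.move_pose(position, orientation): joint-space move of the TCP to a pose.
- bot.movel(position, ori=None, v=0.15, contact_N=None): straight line of the TCP; ori=None keeps the orientation; v is the mean speed in m/s. With contact_N (N) it stops when the force on the tool has changed by that much, and returns True; else False.
- bot.set_joints(angles): joint-space move.
- bot.gripper_to(opening): finger opening in m; the grip force is fixed at half the most; returns when the fingers have stopped.
- bot.hold(seconds).
- bot.inverse_kinematics(position, orientation): joint angles nearest the present ones, or None.
- bot.observe(): the state.
- bot.camera(name): name is "scene" or "top"; returns a dict with "img" (400x640x3 uint8, blue, green, red), "z_map" (400x640 float32, m along the optical axis (not along the pixel's ray), 0 where there is no reading), "K" (3x3 intrinsics, pixels), "R" (3x3) and "t" (3): a world point X has camera coordinates R X + t. Camera axes: x right, y down, z forward; pixel columns grow to the right and rows downward; lengths in m; the calibration is good to about 2 mm. A picture is of the moment at which its call begins.
A pose or a line that the arm cannot do raises bot.Unreachable and nothing moves.
- bot.close_job(): hands the job in, once; it reports no verdict.
The state is a dict: "time": time; "joint_positions": joint angles; "qd": joint speeds; "joint_efforts": joint torques, N m; "tool_pos": TCP position; "eef_rot": TCP orientation; "force": force on the tool from outside, world axes, zero at the start; "wrist_torque": the same for the moment, N m; "gripper_width": finger opening in m.
Only numpy, scipy, OpenCV 4.12 (cv2) and the standard library are available. Lean on these libraries where they do the work, as an engineer would, in place of code of your own. Each camera call takes 0.05 s, during which the arm holds its last target. There are 200 camera calls.

## Task

Take the squeeze bottle that stands on the round cork mat, turn it upside down above the small steel bowl so that its nozzle points steeply down into the bowl, and keep it so for about a second. Then turn it upright again, stand it back on the middle of the cork mat and let go. Leave the bowl where it is.

Things in the scene. Friction and masses are not known exactly. Their poses are not given: they have to be found in the camera images.
- bottle_center (a point): Closed rigid squeeze bottle, 0.3 kg, 178 mm tall, upright on the mat (its twin on the bare worktop is not to be used). Point: on its axis 89 mm above its underside; z axis towards the nozzle. Round body, 44 mm diameter, up to 118 mm above the underside; 38 mm collar to 136 mm; then a thin nozzle.
- bottle_tip (a point): Tip of that bottle's nozzle, on its axis, 178 mm above its underside.
- bottle_mat: Round flat cork mat, 110 mm in diameter, 4 mm thick, fixed on the worktop; origin at the centre of its underside, on the worktop. The bottle stands on it.
- steel_bowl: Small round open steel bowl, 115 mm wide at the rim, 38 mm high, loose on the worktop; origin at the centre of its underside, z up.
Things that resemble listed ones, but are neither listed nor needed, are in the scene too. There is more than one size of the bottle_mat; the job needs the smaller.

How it is judged:
On the way:
1. the bottle is upside down above the bowl: nozzle at least 25 degrees below level, its tip over the bowl and above its rim, for half a second (angle between bottle_center's own z axis and vertical above 2 rad and horizontal distance between bottle_tip and steel_bowl below 0.05 m and height (world z) of bottle_tip above 0.038 m), for 0.5 s.
At the end, for the whole second after the job is handed in: The bottle stands upright (within 10 degrees) on the cork mat, its axis within 25 mm of the mat's centre, released (angle between bottle_center's own z axis and vertical below 0.17 rad and horizontal distance between bottle_center and bottle_mat below 0.025 m and height (world z) of bottle_center between 0.088 and 0.098 m); the robot touches nothing.
It fails at once if the bowl is pushed more than 30 mm away from where it stood (distance of steel_bowl from where it was at the start of the episode above 0.03 m).
It also fails if it takes over 54 s, if anything falls off the work surface, if the arm or the gripper's body presses on something with over 40 N, if the wrist force passes 120 N, or if a joint passes its speed limit or range.

## Working session

There is one attempt and no reset: what is moved stays moved. The work goes in short steps, each a Python script; the robot and the scene stay as the last script left them, time stands still between calls to the robot, and variables do not carry over. Pictures are saved under pics/ and viewed, on a budget of 10 in all, crops included, one or two more only if the job needs it, and the job is handed in when it is done.

```bash
mkdir -p pics
python3 - <<'E'
from workcell import bot
import cv2,numpy as np,pickle
for n in("scene","top"):
    c=bot.camera(n);cv2.imwrite(f"pics/{n}0.png",c["img"]);pickle.dump(c,open(n+".pkl","wb"))
    print(n,-c["R"].T@c["t"],c["K"][0,0])
print(bot.observe())
E
```

```text
scene [ 0.142681   -0.4892366   0.80760686] 381.98757573484227
top [0.38740705 0.07648262 1.0290257 ] 405.240079390894
{'time': 0.1, 'joint_positions': array([ 1.28610174e+00,  2.64695531e-01,  1.60527566e+00,  4.98670027e-06,
        1.27370706e+00, -3.68817535e-02]), 'qd': array([ 1.79922028e-03, -1.31931638e-03, -1.77122757e-03,  1.32007433e-05,
       -1.34396227e-04, -1.03353297e-03]), 'joint_efforts': array([ 5.28021319e-04, -5.16707683e+01, -3.68585193e+01,  1.75052787e-05,
        6.43754523e-03, -4.64026428e-06]), 'tool_pos': array([0.16534498, 0.65366517, 0.19855402]), 'eef_rot': array([-3.13950865e+00, -8.16649920e-05,  2.89377827e+00]), 'force': array([ 0.6329437 , -0.11931462, -0.1570005 ]), 'wrist_torque': array([ 0.00053779, -0.01248862,  0.02929309]), 'gripper_width': 0.08528873434918284}
```

View pics/scene0.png

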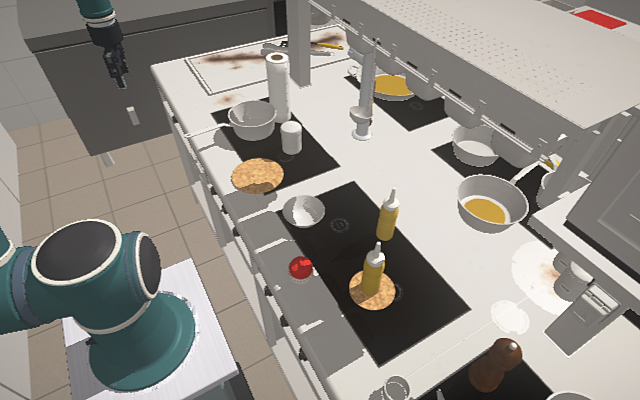

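View pics/top0.png

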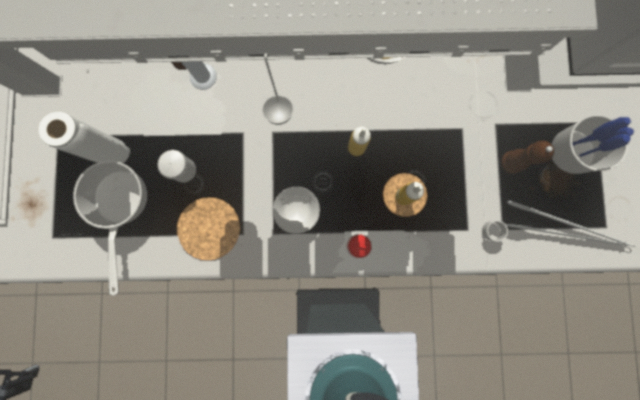

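Scene: the job bottle stands on the small mat (top px 405,194), the bowl is at (296,210), the twin at (358,142), a red item at (360,245), and a shelf hangs over the far side. Next I'll measure these.

```bash
cat > h.py <<'E'
import cv2,numpy as np
def cloud(c):
    z=c["z_map"];v,u=np.indices(z.shape);K=c["K"]
    P=np.stack([(u-K[0,2])/K[0,0]*z,(v-K[1,2])/K[1,1]*z,z],-1)
    P=(P-c["t"])@c["R"]; P[z==0]=np.nan
    return P
def ray(c,uv,h):
    d=c["R"].T@np.linalg.inv(c["K"])@np.array([uv[0],uv[1],1.]);o=-c["R"].T@c["t"]
    return o+d*(h-o[2])/d[2]
E
python3 - <<'E'
import pickle,cv2,numpy as np
from h import *
T=pickle.load(open("top.pkl","rb"));S=pickle.load(open("scene.pkl","rb"))
for n,c in(("top",T),("scene",S)):
    P=cloud(c);x,y,z=P[...,0],P[...,1],P[...,2]
    hsv=cv2.cvtColor(c["img"],cv2.COLOR_BGR2HSV)
    # cork mat by colour + height
    m=((hsv[...,0]>5)&(hsv[...,0]<22)&(hsv[...,1]>70)&(hsv[...,2]>110)&(abs(z-.004)<.012)&(x>.25)&(x<.75)&(abs(y)<.5)).astype(np.uint8)
    for k in cv2.findContours(m,cv2.RETR_EXTERNAL,cv2.CHAIN_APPROX_NONE)[0]:
        if cv2.contourArea(k)>200:
            w=np.array([ray(c,p[0],.004)[:2] for p in cv2.convexHull(k)],np.float32)
            print(n,"cork",cv2.minEnclosingCircle(w), "px",k.mean((0,1)))
    # clusters by height in the working area
    for lo,hi in((.02,.06),(.06,.1),(.1,.135),(.145,.2)):
        m=((z>lo)&(z<hi)&(x>.2)&(x<.75)&(abs(y)<.35)).astype(np.uint8)
        N,l,st,ce=cv2.connectedComponentsWithStats(m)
        for i in range(1,N):
            if st[i,4]>6:
                q=P[l==i];print(n,lo,hi,"n",st[i,4],"px",ce[i].round(),"min",q.min(0).round(3),"max",q.max(0).round(3))
P=cloud(T);b=(P[...,2]>.25)&(P[...,0]>.3)&(abs(P[...,1])<.5)
print("top shelf",P[b].min(0),P[b].max(0))
P=cloud(S);b=(P[...,2]>.25)&(P[...,0]>.3)&(abs(P[...,1])<.5)
print("scene shelf",P[b].min(0),P[b].max(0))
E
```

```text
top cork ((0.4209386706352234, 0.3564099371433258), 0.08025117218494415) px [207.71910112 227.96629213]
top cork ((0.4967502951622009, -0.14389075338840485), 0.05599605292081833) px [404.87301587 194.29365079]
top 0.02 0.06 n 61 px [355. 150.] min [ 0.599 -0.042  0.021] max [ 0.626 -0.002  0.06 ]
top 0.02 0.06 n 631 px [295. 209.] min [0.406 0.075 0.02 ] max [0.517 0.189 0.04 ]
top 0.02 0.06 n 64 px [400. 198.] min [ 0.47  -0.143  0.02 ] max [ 0.511 -0.117  0.059]
top 0.02 0.06 n 51 px [488. 231.] min [ 0.377 -0.349  0.02 ] max [ 0.423 -0.334  0.038]
top 0.02 0.06 n 460 px [359. 246.] min [ 0.342 -0.051  0.02 ] max [0.398 0.006 0.055]
top 0.06 0.1 n 70 px [357. 146.] min [ 0.6   -0.042  0.06 ] max [ 0.629 -0.003  0.1  ]
top 0.06 0.1 n 67 px [403. 196.] min [ 0.471 -0.146  0.061] max [ 0.51  -0.118  0.1  ]
top 0.1 0.135 n 260 px [360. 138.] min [ 0.601 -0.047  0.1  ] max [ 0.64  -0.003  0.134]
top 0.1 0.135 n 248 px [412. 192.] min [ 0.47  -0.158  0.101] max [ 0.514 -0.118  0.135]
top 0.145 0.2 n 36 px [363. 131.] min [ 0.616 -0.03   0.147] max [ 0.626 -0.019  0.178]
top 0.145 0.2 n 4
[... 738 characters left out ...]
6 0.1 n 183 px [388. 220.] min [ 0.598 -0.048  0.061] max [ 0.638 -0.011  0.1  ]
scene 0.06 0.1 n 200 px [372. 277.] min [ 0.468 -0.163  0.06 ] max [ 0.506 -0.126  0.1  ]
scene 0.1 0.135 n 260 px [390. 207.] min [ 0.599 -0.048  0.1  ] max [ 0.64  -0.007  0.135]
scene 0.1 0.135 n 286 px [374. 264.] min [ 0.469 -0.163  0.101] max [ 0.51  -0.121  0.135]
scene 0.145 0.2 n 54 px [393. 194.] min [ 0.614 -0.032  0.145] max [ 0.628 -0.021  0.179]
scene 0.145 0.2 n 72 px [377. 249.] min [ 0.485 -0.147  0.145] max [ 0.496 -0.137  0.183]
top shelf [ 0.60682017 -0.49389456  0.25134479] [0.74182067 0.49998753 0.52459886]
scene shelf [ 0.60453695 -0.49769577  0.25004981] [1.00973932 0.47577    0.55922592]
```

```bash
cat >> h.py <<'E'
from scipy.spatial.transform import Rotation as Ro
MAT=np.array([.496,-.1443,0]);BOT=np.array([.491,-.1415,0]);BOWL=np.array([.461,.131,0])
def rot(az,a,flip,phi=0):
    "tool z at azimuth az, a below level; y level; phi about tool z"
    z=np.array([np.cos(az)*np.cos(a),np.sin(az)*np.cos(a),-np.sin(a)])
    y=np.array([-np.sin(az),np.cos(az),0])*flip
    return Ro.from_matrix(np.c_[np.cross(y,z),y,z])*Ro.from_rotvec([0,0,phi])
def tcp(g,R): return g+R.apply([0,0,.019])
def inv(az,a,flip,phi,gh,tipz):
    "TCP pose putting the tip over the bowl; gh = grasp height above underside"
    R0=rot(az,a,flip); R=rot(az,a,flip,phi)
    ax=R.apply(R0.inv().apply([0,0,1]))
    g=BOWL+[0,0,tipz]-ax*(.178-gh)
    return tcp(g,R),R,ax,g
E
python3 - <<'E'
from h import *
from workcell import bot
ik=lambda p,R: bot.inverse_kinematics(list(p),list(R.as_euler("xyz")))
f=lambda q: None if q is None else np.round(q,2).tolist()
for a in np.radians([0,15,30,40]):
  for az in np.radians([-45,-30,-16,0]):
    for fl in(1,-1):
      R=rot(az,a,fl);g=BOT+[0,0,.094]
      q=ik(tcp(g,R),R); q1=ik(tcp(g+[0,0,.15],R),R);q2=ik(tcp(g,R)-R.apply([0,0,.1]),R)
      if q is None: continue
      print(np.degrees([a,az]).round(),fl,f(q),"lift",q1 is not None,"back",q2 is not None)
E
python3 - <<'E'
from h import *
from workcell import bot
ik=lambda p,R: bot.inverse_kinematics(list(p),list(R.as_euler("xyz")))
for a in np.radians([0,15,30]):
  for az in np.radians([-30,-15,0,15,30,45]):
    for fl in(1,-1):
      for ph in np.radians([180,150,-150]):
        p,R,ax,g=inv(az,a,fl,ph,.09,.09);q=ik(p,R)
        if q is not None: print(np.degrees([a,az,ph]).round(),fl,np.round(q,2).tolist(),"tilt",np.degrees(np.arccos(ax[2])).round(),"g",g.round(2))
E
```

```text
[  30.   45. -150.] 1 [-0.28, -0.02, 2.53, 1.63, 0.86, -0.3] tilt 114.0 g [0.54 0.15 0.13]<sys>:0: UserWarning: Gimbal lock detected. Setting third angle to zero since it is not possible to uniquely determine all angles.
<sys>:0: UserWarning: Gimbal lock detected. Setting third angle to zero since it is not possible to uniquely determine all angles.
```

```bash
python3 - <<'E' 2>/dev/null
from h import *
from workcell import bot
ik=lambda p,R: bot.inverse_kinematics(list(p),list(R.as_euler("xyz")))
f=lambda q: None if q is None else np.round(q,2).tolist()
for a in np.radians([0,15,30,45,60]):
  for az in np.radians(np.arange(-180,180,30)):
    for fl in(1,-1):
      R=rot(az,a,fl);g=BOT+[0,0,.1]
      q=ik(tcp(g,R),R)
      if q is None: continue
      q1=ik(tcp(g+[0,0,.15],R),R);q2=ik(tcp(g,R)-R.apply([0,0,.1]),R)
      print(np.degrees([a,az]).round(),fl,f(q),"lift",q1 is not None,"back",q2 is not None)
print("INV")
for a in np.radians([0,15,30,-15,-30]):
  for az in np.radians(np.arange(-180,180,30)):
    for fl in(1,):
      for ph in np.radians([180,150,-150,120,-120]):
        for tz in (.09,):
          p,R,ax,g=inv(az,a,fl,ph,.09,tz);q=ik(p,R)
          if q is not None and np.arccos(ax[2])>2.1: print(np.degrees([a,az,ph]).round(),fl,f(q),"tilt",np.degrees(np.arccos(ax[2])).round(),"g",g.round(2))
E
```

```text
[   0. -180.] 1 [-0.19, 1.09, 1.24, -0.28, 2.36, 1.37] lift True back True
[   0. -180.] -1 [-0.19, 1.09, 1.24, -0.28, 2.36, -1.77] lift True back True
[   0. -150.] 1 [0.02, 1.0, 1.42, -0.64, 2.18, 1.17] lift True back True
[   0. -150.] -1 [0.02, 1.0, 1.42, -0.64, 2.18, -1.97] lift True back True
[   0. -120.] 1 [0.21, 0.87, 1.71, -0.92, 1.94, 1.14] lift True back True
[   0. -120.] -1 [0.21, 0.87, 1.71, -0.92, 1.94, -2.01] lift True back True
[  0. -90.] 1 [0.37, 0.73, 2.06, -1.22, 1.7, 1.24] lift True back True
[  0. -90.] -1 [0.37, 0.73, 2.06, -1.22, 1.7, -1.9] lift True back True
[ 0. 30.] 1 [-1.13, 0.64, 2.39, 1.49, 1.58, 1.68] lift True back True
[ 0. 30.] -1 [-1.13, 0.64, 2.39, 1.49, 1.58, -1.46] lift True back True
[ 0. 60.] 1 [-1.02, 0.74, 2.03, 1.11, 1.74, 1.9] lift True back True
[ 0. 60.] -1 [-1.02, 0.74, 2.03, 1.11, 1.74, -1.24] lift True back True
[ 0. 90.] 1 [-0.83, 0.88, 1.69, 0.83, 1.98, 1.98] lift True back True
[ 0. 90.] -1 [-0.83, 0.88, 1.69, 0.83, 1.98, -1.16] lift True back True
[  0. 120.] 1 [-0.62, 1.01, 1.4, 0.54, 2.22, 1.92] lift True back True
[  0. 120.]
[... 10872 characters left out ...]
0. 150.] 1 [-0.6, 0.79, 2.12, 1.03, 1.96, -1.89] tilt 138.0 g [0.42 0.09 0.16]
[ -15.   90. -150.] 1 [-0.52, 0.83, 1.97, 1.16, 1.99, -0.73] tilt 138.0 g [0.5  0.09 0.16]
[-15. 120. 180.] 1 [-0.34, 0.92, 1.7, 0.89, 2.21, -1.16] tilt 150.0 g [0.48 0.09 0.17]
[-15. 120. 150.] 1 [-0.39, 0.91, 1.76, 0.81, 2.19, -1.75] tilt 138.0 g [0.44 0.07 0.16]
[ -15.  120. -150.] 1 [-0.3, 0.96, 1.63, 0.96, 2.2, -0.59] tilt 138.0 g [0.52 0.12 0.16]
[-15. 150. 180.] 1 [-0.11, 1.04, 1.41, 0.64, 2.44, -1.16] tilt 150.0 g [0.5  0.11 0.17]
[-15. 150. 150.] 1 [-0.16, 1.04, 1.45, 0.55, 2.42, -1.76] tilt 138.0 g [0.48 0.07 0.16]
[ -15.  150. -150.] 1 [-0.06, 1.08, 1.35, 0.72, 2.43, -0.59] tilt 138.0 g [0.52 0.15 0.16]
```

```bash
cat >> h.py <<'E'
AZ,A,GH=-np.pi/2,np.radians(20),.085
R0=rot(AZ,A,1)
eu=lambda R:list(R.as_euler("xyz"))
ZB=.004+GH
E
python3 - <<'E'
from h import *
from workcell import bot
G=BOT+[0,0,ZB]
bot.movel([.166,.62,.33],v=.2)
bot.move_pose(list(tcp(np.array([.47,.12,.30]),R0)),eu(R0))
pre=tcp(G,R0)-R0.apply([0,0,.12])
bot.movel(list(pre),v=.2)
o=bot.observe();print(o["time"],o["tool_pos"],pre,o["joint_positions"].round(2),o["force"].round(1))
c=bot.camera("scene");d=bot.camera("top")
i=np.hstack([c["img"][120:380,200:600],d["img"][80:340,200:600]]);cv2.imwrite("pics/pre.png",i)
E
```

```text
4.2417 [ 0.49173062 -0.04583979  0.12426597] [ 0.491      -0.04659105  0.12354403] [ 0.52  0.48  2.01 -0.95  1.58  1.02] [-0.6  0.6  0.3]
```

View pics/pre.png

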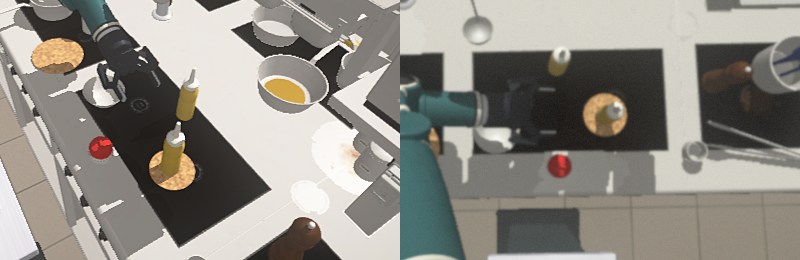

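The open gripper points at the bottle (fingers at px rows 89 and 132 on the right, bottle axis about 113), clear of the twin and the bowl. Next I'll grasp and lift.

Run:
```python
from h import *
from workcell import bot
G=BOT+[0,0,ZB]
print(bot.movel(list(tcp(G,R0)),v=.1,contact_N=8))
o=bot.observe();print(o["tool_pos"],tcp(G,R0))
bot.gripper_to(.03);o=bot.observe();print(o["gripper_width"],o["tool_pos"],o["force"].round(1))
if .038<o["gripper_width"]<.05:
    bot.movel(list(tcp(G+[0,0,.16],R0)),v=.12)
    o=bot.observe();print(o["time"],o["gripper_width"],o["tool_pos"],o["force"].round(1))
c=bot.camera("scene");d=bot.camera("top")
i=np.hstack([c["img"][120:380,200:600],d["img"][80:340,200:600]]);cv2.imwrite("pics/lift.png",i)
```

```text
False
[ 0.49148113 -0.15889144  0.0826942 ] [ 0.491      -0.15935416  0.08250162]
0.03312087531706149 [ 0.49139969 -0.15922582  0.08298619] [0.6 0.6 2. ]
```

View pics/lift.png

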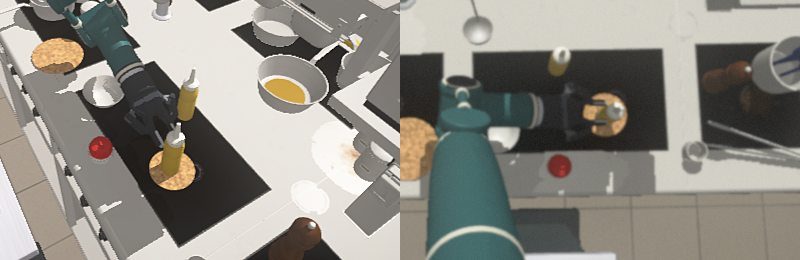

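The fingers stopped at 33 mm, less than the 44 mm body, so they hold a chord off the axis. I'll open up and locate the bottle again.

```bash
cat >> h.py <<'E'
def bottle(bot,lo=.145,hi=.2,box=(.42,.56,-.22,-.06)):
    for n in("scene","top"):
        P=cloud(bot.camera(n));x,y,z=np.moveaxis(P,-1,0)
        for l,h in((lo,hi),(.118,.136)):
            m=(z>l)&(z<h)&(x>box[0])&(x<box[1])&(y>box[2])&(y<box[3]);q=P[m]
            if len(q):print(n,l,len(q),"mid",((q.min(0)+q.max(0))/2).round(4),"med",np.median(q,0).round(4),"top",q[:,2].max().round(4))
E
python3 - <<'E'
from h import *
from workcell import bot
bot.gripper_to(.085);o=bot.observe();print(o["time"],o["gripper_width"],o["tool_pos"],o["force"].round(1))
P=cloud(bot.camera("top"));bottle(bot)
c=bot.camera("top");cv2.imwrite("pics/open.png",cv2.resize(c["img"][140:240,330:480],None,fx=5,fy=5))
E
```

```text
6.9 0.08501837938362983 [ 0.49091018 -0.15939221  0.08241856] [ 0.4 -0.8  0.5]
scene 0.145 72 mid [ 0.4902 -0.1416  0.1642] med [ 0.4887 -0.1435  0.1629] top 0.1822
scene 0.118 493 mid [ 0.49   -0.1099  0.127 ] med [ 0.4846 -0.076   0.1279] top 0.136
top 0.145 45 mid [ 0.4925 -0.1384  0.164 ] med [ 0.4912 -0.1376  0.1663] top 0.1819
top 0.118 440 mid [ 0.4901 -0.109   0.127 ] med [ 0.4877 -0.0773  0.1284] top 0.1359
```

View pics/open.png

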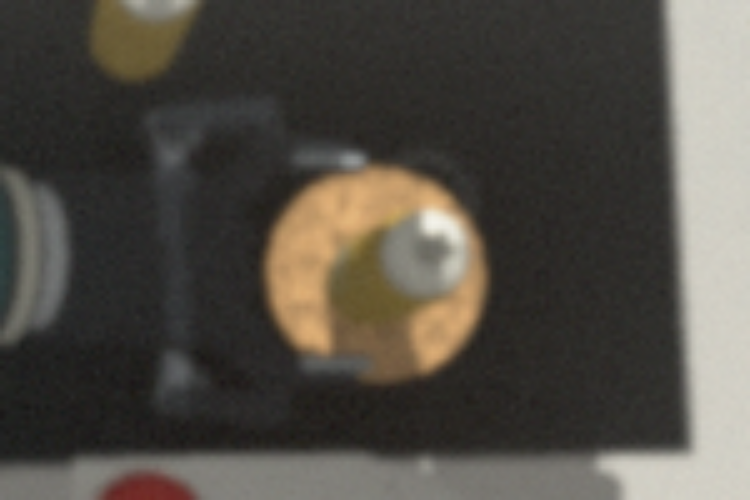

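The bottle hasn't moved (0.491, -0.140). The open finger ends (px x about 365) only reach around its axis, because the pads stand back when open. I'll go 12 mm deeper and close again.

Run:
```python
from h import *
from workcell import bot
G=BOT+[0,0,ZB+.003]
p=tcp(G,R0)+R0.apply([0,0,.012])
print(bot.movel(list(p),v=.06,contact_N=8))
bot.gripper_to(.03);bot.hold(.3);o=bot.observe();print(o["time"],o["gripper_width"],o["tool_pos"],o["force"].round(1))
bottle(bot)
c=bot.camera("scene");d=bot.camera("top")
i=np.hstack([cv2.resize(c["img"][180:320,290:450],(400,350)),cv2.resize(d["img"][140:240,350:464],(400,350))]);cv2.imwrite("pics/grip2.png",i)
```

```text
False
8.2083 0.04166529877267741 [ 0.49126273 -0.17055565  0.08169497] [0.9 0.6 2.2]
scene 0.145 68 mid [ 0.4891 -0.1431  0.1645] med [ 0.488  -0.1447  0.1631] top 0.1825
scene 0.118 707 mid [ 0.4904 -0.1107  0.127 ] med [ 0.4849 -0.084   0.1283] top 0.136
top 0.145 42 mid [ 0.4911 -0.1406  0.1649] med [ 0.4907 -0.139   0.166 ] top 0.1826
top 0.118 601 mid [ 0.4922 -0.11    0.127 ] med [ 0.4898 -0.0855  0.1292] top 0.136
```

View pics/grip2.png

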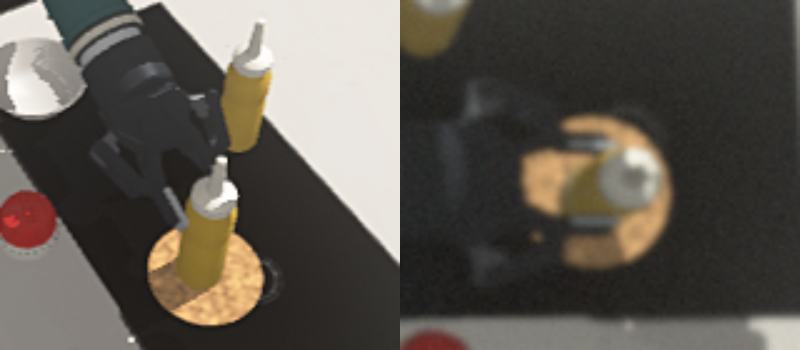

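Now 41.7 mm, so still a few mm short of the axis. I'll take one more 8 mm bite, then lift.

Run:
```python
from h import *
from workcell import bot
bot.gripper_to(.085)
G=BOT+[0,0,ZB+.006]
p=tcp(G,R0)+R0.apply([0,0,.020])
print(bot.movel(list(p),v=.06,contact_N=8))
bot.gripper_to(.03);bot.hold(.2);o=bot.observe();print(o["time"],o["gripper_width"],o["tool_pos"],o["force"].round(1))
np.save("grasp.npy",o["tool_pos"]);bottle(bot)
if o["gripper_width"]>.04:
    bot.movel(list(p+[0,0,.16]),v=.12);bot.hold(.2)
    o=bot.observe();print(o["time"],o["gripper_width"],o["tool_pos"],o["force"].round(1))
    bottle(bot,.30,.36)
c=bot.camera("scene");d=bot.camera("top")
cv2.imwrite("pics/lift2.png",np.hstack([c["img"][120:380,200:600],d["img"][80:340,200:600]]))
```

```text
False
9.8417 0.04271601368238152 [ 0.49125394 -0.17803702  0.08191285] [0.4 1.5 3.1]
scene 0.145 73 mid [ 0.4898 -0.1059  0.1638] med [ 0.4876 -0.1441  0.1647] top 0.1825
scene 0.118 840 mid [ 0.4905 -0.1107  0.127 ] med [ 0.4846 -0.0876  0.1293] top 0.136
top 0.145 46 mid [ 0.4901 -0.1034  0.1642] med [ 0.4904 -0.1385  0.1654] top 0.1831
top 0.118 731 mid [ 0.4918 -0.11    0.127 ] med [ 0.4897 -0.0866  0.1304] top 0.136
11.625 0.0427507220552427 [ 0.49077203 -0.17819357  0.2410474 ] [ 0.  -1.1 -3.2]
scene 0.3 169 mid [ 0.4893 -0.1041  0.3207] med [ 0.487  -0.1424  0.3109] top 0.3413
top 0.3 120 mid [ 0.4905 -0.103   0.3205] med [ 0.4888 -0.1363  0.3087] top 0.341
```

View pics/lift2.png

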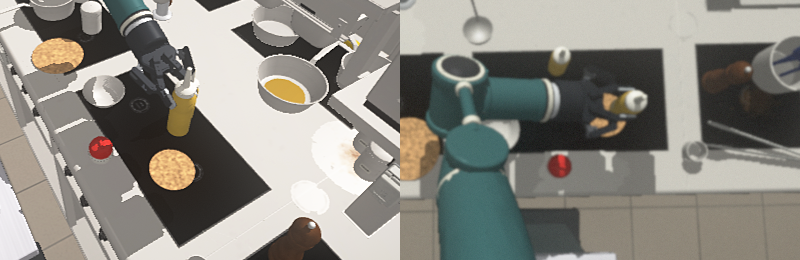

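The bottle is lifted upright and held firmly, about 3 N of load. Next I'll carry it over the bowl and invert it there.

Run:
```python
from h import *
from workcell import bot
g=np.load("grasp.npy");tip=R0.inv().apply(np.array([.4905,-.141,.182])-g)
R=rot(AZ,np.radians(8),1,np.pi)
p=BOWL+[0,0,.085]-R.apply(tip)
print("target",p,"bottle axis",R.apply(R0.inv().apply([0,0,1])).round(2))
up=np.array([.47,p[1]-.02,.27])
print(bot.inverse_kinematics(list(up),eu(R0)),bot.inverse_kinematics(list(p),eu(R)))
bot.movel(list(up),v=.2)
q=bot.inverse_kinematics(list(p),eu(R));print(np.round(q,2),bot.observe()["joint_positions"].round(2))
bot.set_joints(list(q));bot.hold(.6)
o=bot.observe();print(o["time"],o["gripper_width"],o["tool_pos"],o["force"].round(1))
print("tip est",o["tool_pos"]+Ro.from_euler("xyz",o["eef_rot"]).apply(tip))
c=bot.camera("scene");d=bot.camera("top")
cv2.imwrite("pics/inv.png",np.hstack([c["img"][80:340,150:550],d["img"][80:340,200:600]]))
bot.hold(.6)
```

```text
target [0.46024606 0.05131018 0.15598388] bottle axis [-0.    0.47 -0.88]
[ 0.64878044  0.30926952  1.90276212 -0.88419655  1.82389001  0.85057596] [ 0.70805487  0.61907549  1.89762575 -0.89447429  1.83784858 -2.04960344]
[ 0.71  0.62  1.9  -0.89  1.84 -2.05] [ 0.65  0.31  1.9  -0.88  1.82  0.85]
16.0917 0.04266691411829621 [0.4602467  0.05131387 0.15597444] [ 0.2  0.5 -4.3]
tip est [0.46099878 0.13100497 0.08499199]
```

View pics/inv.png

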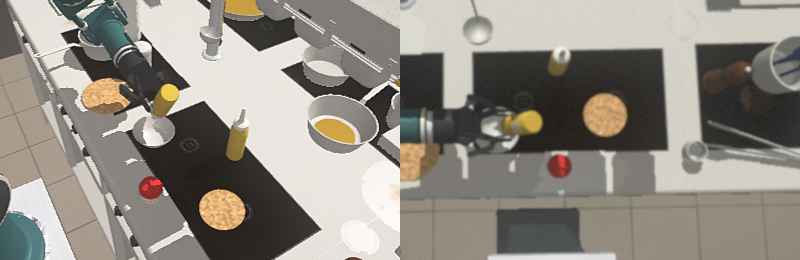

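The picture shows the bottle inverted at about 152° with its nozzle inside the bowl's rim circle, and the bowl in place. I'll go back the same way and check the bottle above the mat before placing it.

Run:
```python
from h import *
from workcell import bot
g=np.load("grasp.npy")
bot.set_joints(list(bot.inverse_kinematics([.47,.031,.27],eu(R0))))
d=MAT+[0,0,0]-np.array([.4905,-.141,0])
p=g+d
bot.movel(list(p+[0,0,.16]),v=.2);bot.hold(.3)
o=bot.observe();print(o["time"],o["joint_positions"].round(2),o["gripper_width"],o["tool_pos"],p)
for n in("scene","top"):
    P=cloud(bot.camera(n));x,y,z=np.moveaxis(P,-1,0)
    for l,h in((.17,.21),(.21,.23),(.305,.325),(.325,.36)):
        q=P[(z>l)&(z<h)&(abs(x-.496)<.04)&(y>-.2)&(y<-.118)]
        if len(q):print(n,l,len(q),"min",q.min(0).round(3),"max",q.max(0).round(3),"med",np.median(q,0).round(4))
c=bot.camera("scene");d=bot.camera("top")
cv2.imwrite("pics/back.png",np.hstack([cv2.resize(c["img"][140:340,280:480],(400,400)),cv2.resize(d["img"][120:260,330:470],(400,400))]))
```

```text
20.7833 [ 0.29  0.21  2.1  -1.12  1.54  0.78] 0.0421551591392778 [ 0.49708762 -0.18072072  0.2419454 ] [ 0.49675394 -0.18133702  0.08191285]
scene 0.17 261 min [ 0.474 -0.167  0.17 ] max [ 0.51 -0.13  0.21] med [ 0.4816 -0.1592  0.1902]
scene 0.21 158 min [ 0.473 -0.167  0.21 ] max [ 0.512 -0.129  0.23 ] med [ 0.4826 -0.1596  0.2203]
scene 0.305 57 min [ 0.489 -0.15   0.305] max [ 0.5   -0.14   0.325] med [ 0.4928 -0.1477  0.3141]
scene 0.325 51 min [ 0.49  -0.149  0.325] max [ 0.5   -0.141  0.342] med [ 0.4937 -0.1462  0.3335]
top 0.17 50 min [ 0.485 -0.131  0.171] max [ 0.516 -0.121  0.21 ] med [ 0.4987 -0.1221  0.1924]
top 0.21 50 min [ 0.482 -0.131  0.211] max [ 0.515 -0.121  0.23 ] med [ 0.4969 -0.1233  0.2228]
top 0.305 34 min [ 0.491 -0.146  0.305] max [ 0.502 -0.138  0.325] med [ 0.4946 -0.1395  0.3152]
top 0.325 36 min [ 0.492 -0.148  0.325] max [ 0.5   -0.139  0.342] med [ 0.4963 -0.142   0.3375]
```

View pics/back.png

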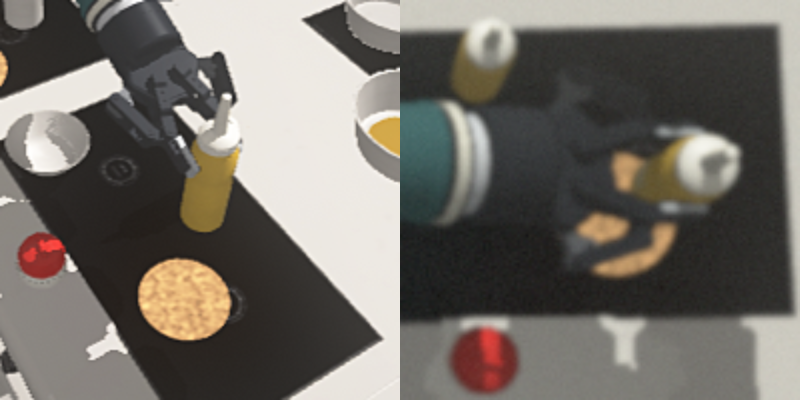

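The bottle is still upright, tip at 0.342 m as expected, with no slip, and centred over the mat. I'll place and release it.

Run:
```python
from h import *
from workcell import bot
p=np.load("grasp.npy")+MAT-np.array([.4905,-.141,0])
bot.movel(list(p+[0,0,.015]),v=.15)
print(bot.movel(list(p-[0,0,.003]),v=.03,contact_N=5))
o=bot.observe();print(o["tool_pos"]-p,o["force"].round(1))
bot.gripper_to(.085);bot.hold(.2)
b=p-R0.apply([0,0,.14]);bot.movel(list(b),v=.12)
bot.movel(list(b+[0,.04,.12]),v=.2);bot.hold(.3)
o=bot.observe();print(o["time"],o["force"].round(1),o["tool_pos"])
for n in("scene","top"):
    c=bot.camera(n);P=cloud(c);x,y,z=np.moveaxis(P,-1,0)
    for l,h in((.03,.11),(.118,.136),(.145,.2)):
        q=P[(z>l)&(z<h)&(abs(x-.496)<.06)&(abs(y+.144)<.06)]
        if len(q):print(n,l,len(q),"mid",((q.min(0)+q.max(0))/2).round(3),"max",q.max(0).round(3))
    q=P[(z>.02)&(z<.045)&(abs(x-.461)<.08)&(abs(y-.131)<.08)]
    if len(q):print(n,"bowl",q.min(0).round(3),q.max(0).round(3))
    cv2.imwrite(f"pics/end_{n}.png",c["img"])
cv2.imwrite("pics/end.png",np.hstack([cv2.imread("pics/end_scene.png")[80:340,150:550],cv2.imread("pics/end_top.png")[80:340,200:600]]))
```

```text
True
[ 1.52344418e-04 -1.26392724e-04  3.14309849e-05] [-0.9  1.6  3.8]
25.725 [-0.5  0.6 -0.1] [ 0.49629936 -0.01026811  0.2488571 ]
scene 0.03 406 mid [ 0.493 -0.146  0.07 ] max [ 0.513 -0.125  0.11 ]
scene 0.118 179 mid [ 0.497 -0.144  0.127] max [ 0.517 -0.125  0.136]
scene 0.145 72 mid [ 0.496 -0.145  0.163] max [ 0.502 -0.138  0.181]
scene bowl [0.403 0.073 0.02 ] [0.517 0.189 0.039]
top 0.03 171 mid [ 0.497 -0.141  0.07 ] max [ 0.518 -0.121  0.11 ]
top 0.118 184 mid [ 0.498 -0.144  0.128] max [ 0.517 -0.124  0.136]
top 0.145 45 mid [ 0.498 -0.143  0.165] max [ 0.503 -0.138  0.183]
top bowl [0.406 0.083 0.02 ] [0.486 0.188 0.04 ]
```

View pics/end.png

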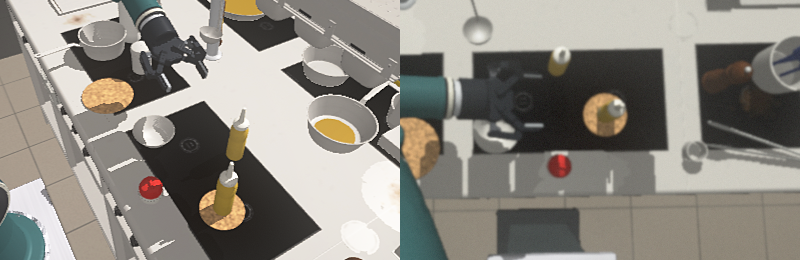

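The bottle stands upright on the mat's centre, the gripper is clear, and the bowl hasn't moved.

```bash
python3 -c "
from workcell import bot
print(bot.close_job())"
```

```text
the job is handed in; nothing more can be done
None
```

I took the bottle off the small cork mat, held it upside down over the steel bowl, stood it back on the mat and handed the job in; the hand-in gives no verdict.

- **Pouring:** The bottle was tilted to about 152° from upright. I estimated its tip over the bowl's centre at 85 mm height, and held it there for over 1.2 s.
- **Placing:** My last check showed the bottle upright at about (0.497, -0.144), within about 2 mm of the mat's centre at (0.496, -0.144). The top of its nozzle was at 0.181–0.183 m, where about 0.182 m was expected.
- **Bowl:** It had not moved in the scene camera. The top camera saw only part of it behind the gripper, so that view could not confirm its full outline.
- **Grasping:** The first two grips missed the bottle's axis, at 33 and 41.7 mm finger opening, because the open pads stand back. I reopened and went deeper each time; the third grip, at 42.7 mm, held without slipping.
- **At the end:** The gripper was clear of everything and the wrist force was near zero. The clock read about 26 s of the 54 s allowed.

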